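# Load the porcelain for curing and hold the lamp's dead-man lever

### The job

Get the mended porcelain ready for curing: set the cup and the small blue dish the right way up on the floor of the white lamp tray and lay the spatula flat in the wooden tool tray, without dropping the porcelain or disturbing the tumbler and the glue jar. Only then press the red dead-man lever half-way down, into the green middle third of its swing and never to the bottom, because the lamp cuts out there. Keep it there for two seconds and finish while still holding it in the green.

Things in the scene. Friction and masses are not known exactly. Their poses are not given: they have to be found in the camera images.
- cup_mid (a point): White porcelain cup with gold mending lines, open at the top, 56 mm across at the rim, 46 mm at the foot, 50 mm high, wall 4 mm, 60 to 130 g. The point is at its centre, 25 mm above its underside; z points out of its mouth. It starts upright on the table.
- dish_mid (a point): Small blue-glazed rectangular porcelain dish with gold mending lines, 68 mm (its x) by 44 mm (its y), 22 mm high, open at the top, wall and floor 5 mm, 60 to 130 g. The point is at its centre, 11 mm above its underside; z up. It starts upright on the table.
- spatula_grip (a point): Spatula lying flat, 160 mm long along its x, pale wooden handle 90 x 16 x 14 mm, brass collar, thin steel blade 18 mm wide at the +x end, 30 to 65 g. The point is in the handle, close to the centre of mass, 7 mm above its underside; the handle runs from 60 mm behind it (-x) to 30 mm ahead, the blade tip is 100 mm ahead.
- spatula_tip (a point): The tip end of the spatula's blade, 98 mm along +x from spatula_grip.
- curing_floor (a point): Centre of the inner floor of the white lamp tray, 6 mm above the table. The tray is fixed, 200 mm (its x) by 150 mm (its y), 40 mm high, walls 6 mm: the clear floor is 188 by 138 mm. Violet lamps line the inside of its two short (x end) walls, each backed by a black bar outside, 10 mm wide and up to 42 mm high.
- tool_floor (a point): Centre of the inner floor of the dark wooden tool tray, 6 mm above the table. The tray is fixed, 220 mm (its x) by 130 mm (its y), 30 mm high, walls 6 mm: the clear floor is 208 by 118 mm.
- lever_base: Grey fixed switch box, 45 mm high, 90 mm wide (its y). Origin on the table; the box reaches 60 mm to its -x (roughly towards the robot), 70 mm to +x. The lever hinges about the box's y axis 30 mm to +x, 85 mm above the table, between steel cheeks 100 mm high, and reaches towards -x. On the +y side a white/green/red scale, up to 130 mm high, is passed by a white pin on the lever.
- lever_pad (a point): Centre of the top face of the red pad at the lever's end, where it is pressed; it moves with the lever. The pad is 46 mm along the lever, 42 mm wide and 14 mm thick. The point is 115 mm from the hinge axis along the lever and 8 mm above the lever's centre line.
- lever (a joint): Angle of the dead-man lever in rad: 0 released (the lever slopes up 0.45 rad from the hinge towards the pad), 0.54 at the bottom; it grows as the pad is pushed down. Green band: 0.18 to 0.36 (white above, red below). It springs back when let go: the pad needs about 3 N to start moving, 6 N half-way, 9 N at the bottom.
- tumbler: Clear glass tumbler, 72 mm across, 85 mm high, standing on the table; origin at the centre of its underside. Leave it alone.
- glue_jar: Amber glue jar with a black cap, 50 mm across, 70 mm high, standing on the table; origin at the centre of its underside. Leave it alone.
- cup: The cup; origin at the centre of its underside.
- dish: The dish; origin at the centre of its underside.
- spatula: The spatula; origin on its underside, 15 mm ahead (+x) of spatula_grip.
Not all that is in view belongs to the job. What is shaped like the cup but purple is not meant. Of the things that look like the dish, the larger one is meant.

How it is judged:
On the way, in this order (a step that is already met when the one before it is completed fails the run):
1. cup and dish upright in the lamp tray, spatula in the tool tray, all let go, the lever still released (x of cup_mid in the frame of curing_floor between -0.085 and 0.085 m and y of cup_mid in the frame of curing_floor between -0.065 and 0.065 m and z of cup_mid in the frame of curing_floor between 0 and 0.031 m and x of dish_mid in the frame of curing_floor between -0.085 and 0.085 m and y of dish_mid in the frame of curing_floor between -0.065 and 0.065 m and z of dish_mid in the frame of curing_floor between 0 and 0.017 m and x of spatula_grip in the frame of tool_floor between -0.104 and 0.104 m and y of spatula_grip in the frame of tool_floor between -0.059 and 0.059 m and z of spatula_grip in the frame of tool_floor between 0 and 0.02 m and x of spatula_tip in the frame of tool_floor between -0.104 and 0.104 m and y of spatula_tip in the frame of tool_floor between -0.059 and 0.059 m and z of spatula_tip in the frame of tool_floor between 0 and 0.024 m and angle between each of cup_mid, dish_mid's own z axis and vertical below 0.15 rad and contact force between each of cup, dish, spatula and the fingers below 0.05 N and contact force between each of cup, dish, spatula and the arm below 0.05 N and linear speed of each of cup, dish, spatula below 0.03 m/s and value of joint lever below 0.06 rad), for 0.2 s.
2. the lever is held in the green band for two seconds (value of joint lever between 0.18 and 0.36 rad and (contact force between lever_base and the fingers above 1 N or contact force between lever_base and the arm above 1 N)), for 1.9 s.
At the end, for the whole second after the job is handed in: Cup and dish stand upright (within 0.15 rad) on the lamp tray's floor, the spatula lies wholly inside the tool tray (grip point and tip within 20 and 24 mm of its floor), all let go and at rest, and the robot holds the lever with more than 1 N between 0.18 and 0.36 rad (all of step 2 and x of cup_mid in the frame of curing_floor between -0.085 and 0.085 m and y of cup_mid in the frame of curing_floor between -0.065 and 0.065 m and z of cup_mid in the frame of curing_floor between 0 and 0.031 m and x of dish_mid in the frame of curing_floor between -0.085 and 0.085 m and y of dish_mid in the frame of curing_floor between -0.065 and 0.065 m and z of dish_mid in the frame of curing_floor between 0 and 0.017 m and x of spatula_grip in the frame of tool_floor between -0.104 and 0.104 m and y of spatula_grip in the frame of tool_floor between -0.059 and 0.059 m and z of spatula_grip in the frame of tool_floor between 0 and 0.02 m and x of spatula_tip in the frame of tool_floor between -0.104 and 0.104 m and y of spatula_tip in the frame of tool_floor between -0.059 and 0.059 m and z of spatula_tip in the frame of tool_floor between 0 and 0.024 m and angle between each of cup_mid, dish_mid's own z axis and vertical below 0.15 rad and contact force between each of cup, dish, spatula and the fingers below 0.05 N and contact force between each of cup, dish, spatula and the arm below 0.05 N and linear speed of each of cup, dish, spatula below 0.03 m/s); the arm keeps its last pose, push and grip.
It fails at once if the lever is pushed to the bottom (beyond 0.50 rad) (value of joint lever above 0.5 rad).
It fails at once if the lever is pressed (beyond 0.12 rad) before everything is in its tray (value of joint lever above 0.12 rad and not (x of cup_mid in the frame of curing_floor between -0.085 and 0.085 m and y of cup_mid in the frame of curing_floor between -0.065 and 0.065 m and z of cup_mid in the frame of curing_floor between 0 and 0.031 m and x of dish_mid in the frame of curing_floor between -0.085 and 0.085 m and y of dish_mid in the frame of curing_floor between -0.065 and 0.065 m and z of dish_mid in the frame of curing_floor between 0 and 0.017 m and x of spatula_grip in the frame of tool_floor between -0.104 and 0.104 m and y of spatula_grip in the frame of tool_floor between -0.059 and 0.059 m and z of spatula_grip in the frame of tool_floor between 0 and 0.02 m and x of spatula_tip in the frame of tool_floor between -0.104 and 0.104 m and y of spatula_tip in the frame of tool_floor between -0.059 and 0.059 m and z of spatula_tip in the frame of tool_floor between 0 and 0.024 m)).
It fails at once if the cup or the dish is dropped (moving faster than 0.8 m/s out of the fingers) ((contact force between cup and the fingers below 0.01 N and linear speed of cup above 0.8 m/s) or (contact force between dish and the fingers below 0.01 N and linear speed of dish above 0.8 m/s)).
It fails at once if the tumbler or the glue jar is moved more than 25 mm or tipped (distance of any of tumbler, glue_jar from where it was at the start of the episode above 0.025 m or angle between any of tumbler, glue_jar's own z axis and vertical above 0.35 rad).
It also fails if it takes over 72 s, if anything falls off the work surface, if the arm or the gripper's body presses on something with over 40 N, if the wrist force passes 120 N, or if a joint passes its speed limit or range.

### The arm

A 7-joint arm with a two-finger parallel gripper is mounted at the origin on the work surface. World frame = base frame: x ahead of the robot, y to its left, z up, the work surface at z = 0. Lengths are in m, angles in rad, forces in N, time in s.
With the tool pointing down it reaches from about 0.425 to 0.875 m from the base axis. Payload 4.7 kg.
Tool frame: the origin (TCP) lies midway between the tips of the shut fingers; the grasp point (between the pads) lies 19 mm behind it; x points along the fingers, y is the direction in which the jaws open and shut, and the axes are right-handed (so a half turn about x gives the same grasp; the last joint's range is limited). The gripper opens to 87 mm and grips with 3 to 60 N. Pads are 19 mm wide; open, the fingers measure 117 mm over their backs; the gripper's body (75 mm by 190 mm) begins 51 mm behind the grasp point.
Start: joints at [-1.127, 0.321, -0.07, 1.45, 0.023, 1.371, -0.057], TCP at [0.271, 0.591, 0.223] pointing down, gripper open.
Joint ranges: [-2.86, 2.86], [-0.3, 2.09], [-1.38, 1.24], [0.06, 2.45], [-1.56, 4.7], [0.09, 2.05], [-2.69, 2.69]. Speed limits (rad/s): [2.57, 2.57, 3.14, 3.14, 3.14, 3.14, 3.14].

### API

Orientations are given as a rotation vector (axis times angle).
In Python, from bench import ctrl gives the robot as it stands. The module is installed in compiled form; this text tells all that it offers.
- The arm moves only by the tool servo_tool, never from a script. Its arguments are lists of equal length, an entry for each row: "dp": the shift along the tool's x, y, z in units of 25 mm (1.0 is 25 mm), a list of three; "yaw": the turn about the tool's x in units of 6 degrees (1.0 is 6 degrees). A call has exactly 5 rows; each row shifts and turns the commanded pose from where the row before left it, along the tool's axes as they then stand; what a row does not reach is not made up. A row lasts 1/10 s, in which the tool goes at most 50 mm and 8.59 degrees, less where a joint would pass 70% of its speed; a pose out of reach is approached as far as the arm can. A call is refused whole if a number of a shift passes 1 or a number of a turn 1, either way. A call with a gripper value outside its range is refused whole. "fingers" is the opening, from 0 (shut) to 1 (fully open), set as the call begins (left out, the last holds). The fingers move at their own pace and stop on an object; "grip_force" is the grip in N (left out, the last holds). Time passes only in rows, so rows that do not move let the fingers close, or fill a call up. It gives the time, the measured TCP pose, the force and the opening at its end, in the units of the state.
- ctrl.get_state(): the state, without advancing time (a new reading comes with each control period).
- ctrl.get_image(name): name is "scene" or "top" or "wrist"; returns (picture, depth): 384x512x3 uint8, red, green, blue; 384x512 float32, m along the optical axis (not along the pixel's ray), 0 where there is no reading.
- ctrl.camera_info(name): a dict with "fx", "fy", "cx", "cy" (pixels), "distortion" ([k1, k2, p1, p2, k3] as OpenCV has them; the pictures are not rectified), "extrinsics" (4x4, takes a point from world to camera coordinates); the wrist camera has in their place "hand_eye" (4x4, takes a point from camera to tool coordinates, whose origin is the TCP and whose axes are the tool frame's). Camera axes: x right, y down, z forward; pixel columns grow to the right and rows downward; lengths in m; the calibration is good to about 2 mm. A picture is of the moment at which its call begins: read the wrist's pose just before it. camera_info takes no time and is no camera call.
- ctrl.close_job(): hands the job in, once; it reports no verdict.
Trained networks look in the newest picture that a camera, given by its name, has taken for a name from the list of things; names that differ only in an ending like _2 or _b are one class to them, and where a whole thing is asked for, a point or a joint stands for the part that bears it (a point fixed in the world has none). Each returns a list of dicts, best first, with "score" (0 to 1); they miss things now and then, are a little off and sometimes report something else, mostly with a low value. They report only what shows in the picture. A call takes as long as a camera call. They do not tell look-alikes from the thing itself.
- ctrl.search_frame(camera, label): "extent" ([left, top, right, bottom] in pixels, round what is visible of it).
- ctrl.cut_out(camera, label): "region" (384x512 bool, what is visible of it) and "extent" ([left, top, right, bottom] in pixels, round what is visible of it).
The state is a dict: "time": time; "joint_positions": joint angles; "qd": joint speeds; "joint_torque": joint torques, N m; "position": TCP position; "tool_rot": TCP orientation; "ft_force": force on the tool from outside, world axes, zero at the start; "torque": the same for the moment, N m; "grip_width": opening from 0.0 (shut) to 1.0 (fully open).
Only numpy, scipy, OpenCV 4.12 (cv2) and the standard library are available. Lean on these libraries where they do the work, as an engineer would, in place of code of your own. Each camera call takes 0.05 s, during which the arm holds its last target.

## Working session

There is one attempt and no reset: what is moved stays moved. The work goes in short steps, Python scripts to look and compute and a tool call to move; the robot and the scene stay as the last step left them, time stands still between calls to the robot, and variables do not carry over. Pictures are saved under pics/ and viewed, and the job is handed in when it is done.

Besides the shell and the picture viewer there is one more tool, called after "Request:" by a JSON object that holds its "name" and its "arguments". servo_tool: Moves the arm, as the interface text tells. Its arguments: {"type":"object","properties":{"dp":{"type":"array","items":{"type":"array","items":{"type":"number"}}},"yaw":{"type":"array","items":{"type":"number"}},"fingers":{"type":"number"},"grip_force":{"type":"number"}},"required":["dp","yaw"]}

```bash
mkdir -p pics; ls; cat > h.py <<'E'
import numpy as np, cv2
from bench import ctrl
def st(): return ctrl.get_state()
def snap(n,f):
    s=ctrl.get_state(); im,d=ctrl.get_image(n); cv2.imwrite('pics/'+f,im[:,:,::-1]); np.save('pics/'+f+'.npy',d); return s,im,d
E
python3 - <<'E'
from h import *
for n in ("scene","top","wrist"):
    s,im,d=snap(n,n+"0.png"); print(n,ctrl.camera_info(n))
print(s)
E
```

```text
pics
scene {'fx': 444.5586979253561, 'fy': 444.5586979253561, 'cx': 253.4434739744538, 'cy': 201.59155074264092, 'distortion': array([-0.00766953,  0.        ,  0.        ,  0.        ,  0.        ]), 'extrinsics': array([[-0.64120217,  0.76735685,  0.0048214 ,  0.35231515],
       [ 0.56130107,  0.47328806, -0.67892527, -0.2419866 ],
       [-0.52325987, -0.43262209, -0.73419155,  1.49696313],
       [ 0.        ,  0.        ,  0.        ,  1.        ]])}
top {'fx': 393.92166216314996, 'fy': 393.92166216314996, 'cx': 257.77508160199477, 'cy': 192.85027974796728, 'distortion': array([-0.07014523,  0.        ,  0.        ,  0.        ,  0.        ]), 'extrinsics': array([[ 0.03819708, -0.99925509,  0.00550002, -0.03413318],
       [-0.9763086 , -0.03849194, -0.21293163,  0.58004097],
       [ 0.21298472,  0.00276365, -0.97705162,  0.8802251 ],
       [ 0.        ,  0.        ,  0.        ,  1.        ]])}
wrist {'fx': 273.50379724739577, 'fy': 273.50379724739577, 'cx': 253.1642909546293, 'cy': 189.71970024989633, 'distortion': array([-0.06697591,  0.        ,  0.        ,  0.        ,
[... 336 characters left out ...]
e+00,
         1.00000000e+00]])}
{'time': 0.1, 'joint_positions': array([-1.12690078,  0.32177524, -0.07006301,  1.45154466,  0.02260361,
        1.37080993, -0.05692169]), 'qd': array([ 0.00119002, -0.00066605, -0.00198978, -0.00450902, -0.00196335,
       -0.00070959, -0.00181811]), 'joint_torque': array([-3.58761854e-04, -4.92571378e+01, -4.05850494e-01, -3.13396990e+01,
       -6.40678732e-02,  3.96350620e-02,  8.69436985e-05]), 'position': array([0.27069612, 0.59040534, 0.22155779]), 'tool_rot': array([ 0.33574617,  1.54465466, -0.33848034]), 'ft_force': array([0.95771713, 0.55693365, 0.18650146]), 'torque': array([0.03756227, 0.00346491, 0.05042373]), 'grip_width': 1.0006725207067992}
```

View pics/scene0.png

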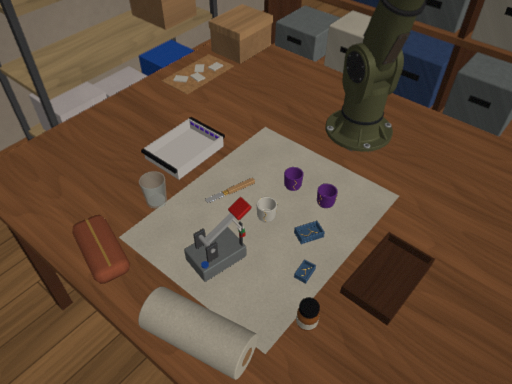

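View pics/top0.png

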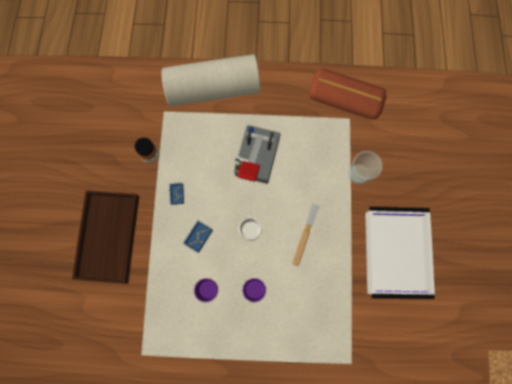

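View pics/wrist0.png

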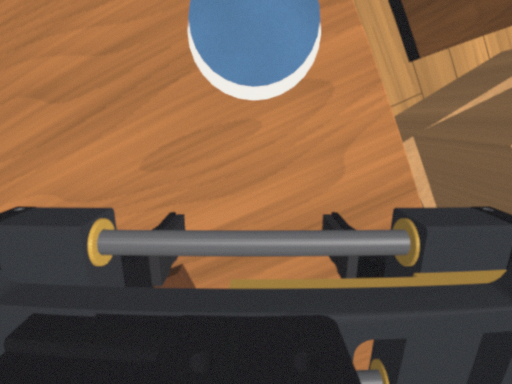

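The top view shows the cup at (250,230), the large dish at (198,237) and the small look-alike dish at (177,194). The spatula runs from (297,264) to (315,207) and the lever pad is at (248,171). The lamp tray is at (400,252), the tool tray at (107,237), the tumbler at (366,167) and the jar at (145,148). Next I'll measure them.

```bash
cat >> h.py <<'E'
from scipy.spatial.transform import Rotation as R
def pts(n,d,s=None):
    """world xyz for every pixel"""
    ci=ctrl.camera_info(n); K=np.array([[ci['fx'],0,ci['cx']],[0,ci['fy'],ci['cy']],[0,0,1]])
    h,w=d.shape; uv=np.stack(np.meshgrid(np.arange(w),np.arange(h)),-1).reshape(-1,1,2).astype(float)
    xy=cv2.undistortPoints(uv,K,np.array(ci['distortion'])).reshape(h,w,2)
    P=np.concatenate([xy*d[...,None],d[...,None]],-1)
    if n=='wrist':
        H=ci['hand_eye']; P=P@H[:3,:3].T+H[:3,3]
        T=R.from_rotvec(s['tool_rot']).as_matrix(); return P@T.T+s['position']
    E=np.linalg.inv(ci['extrinsics']); return P@E[:3,:3].T+E[:3,3]
def rect(P,m,zlo=None,zhi=None):
    q=P[m]; 
    if zlo is not None: q=q[(q[:,2]>zlo)&(q[:,2]<zhi)]
    (c,wh,a)=cv2.minAreaRect(q[:,:2].astype(np.float32)); return np.round(c,4),np.round(wh,4),round(a,1),len(q),np.round(np.percentile(q[:,2],[2,50,98]),4)
E
python3 - <<'E'
from h import *
d=np.load('pics/top0.png.npy')
P=pts('top',d); np.save('pics/P.npy',P)
print('table z', np.median(P[320:340,200:300,2]))
for l in ['cup','dish','spatula','curing_floor','tool_floor','lever_base','lever_pad','tumbler','glue_jar']:
    try: r=ctrl.cut_out('top',l)
    except Exception as e: print(l,e); continue
    for k in r[:4]:
        m=cv2.erode(k['region'].astype(np.uint8),np.ones((3,3)))>0 if 0 else k['region']
        m=m&(d>0)
        if m.sum()<10: continue
        print(l,round(k['score'],2),np.round(k['extent']),rect(P,m))
E
```

```text
table z 0.0004012483374487563
cup 0.96 [237. 218. 262. 241.] (array([0.4972, 0.0057]), array([0.0506, 0.052 ]), 21.9, 387, array([0.0028, 0.0077, 0.0513]))
cup 0.82 [242. 281. 262. 305.] (array([ 0.3527, -0.0117]), array([0.052, 0.051]), 2.3, 421, array([0.0023, 0.0077, 0.0519]))
cup 0.6 [194. 275. 217. 306.] (array([0.3487, 0.1049]), array([0.06  , 0.0594]), 4.8, 496, array([-0.0002,  0.0078,  0.0518]))
dish 0.81 [184. 221. 213. 253.] (array([0.4782, 0.133 ]), array([0.0451, 0.0695]), 60.4, 515, array([0.0013, 0.0066, 0.0241]))
dish 0.64 [134. 139. 164. 164.] (array([0.6984, 0.2845]), array([0.0842, 0.0529]), 43.2, 509, array([-0.0007,  0.065 ,  0.0727]))
dish 0.53 [169. 185. 181. 206.] (array([0.5833, 0.1944]), array([0.0518, 0.0312]), 6.0, 279, array([0.0005, 0.0064, 0.0194]))
spatula 0.59 [295. 207. 319. 265.] (array([ 0.4923, -0.1323]), array([0.0167, 0.1577]), 71.4, 391, array([0.0054, 0.0119, 0.0168]))
tool_floor 0.65 [ 69. 186. 137. 285.] (array([0.4674, 0.3668]), array([0.1465, 0.2215]), 88.9, 4980, array([0.0024, 0.0068, 0.0318]))
lever_base 0.82 [232. 128. 282. 187.] (array([ 0.6834, -0.0007]), array([0.0965, 0.1819]), 77.9, 1924, array([0.0225, 0.047 , 0.1503]))
lever_pad 0.94 [235. 137. 264. 186.] (array([0.6568, 0.0138]), array([0.0555, 0.1318]), 86.9, 589, array([0.0439, 0.1365, 0.1517]))
tumbler 0.67 [345. 148. 382. 183.] (array([ 0.6553, -0.2706]), array([0.0638, 0.0692]), 46.7, 766, array([0.0035, 0.0479, 0.0866]))
glue_jar 0.77 [133. 141. 161. 163.] (array([0.6821, 0.2788]), array([0.0462, 0.0628]), 17.9, 463, array([0.0058, 0.067 , 0.0727]))
```

```bash
python3 - <<'E'
from h import *
im=cv2.imread('pics/top0.png'); d=np.load('pics/top0.png.npy'); P=np.load('pics/P.npy')
s=st(); print(np.round(R.from_rotvec(s['tool_rot']).as_matrix(),3))
def box(u0,v0,u1,v1): 
    m=np.zeros(d.shape,bool); m[v0:v1,u0:u1]=1; return m&(d>0)
print('cup rim',rect(P,box(235,212,267,246),.044,.056))
print('dish rim',rect(P,box(180,216,218,258),.0165,.028))
print('spat',rect(P,box(288,200,324,270),.004,.03))
print('spat handle',rect(P,box(288,226,324,270),.008,.03))
print('spat blade',rect(P,box(304,200,324,220),.001,.03))
print('lamp rim',rect(P,box(355,195,445,310),.034,.05))
print('tool rim',rect(P,box(60,180,145,295),.024,.04))
print('tool all',rect(P,box(60,180,145,295),.003,.04))
print('lamp all',rect(P,box(355,195,445,310),.003,.05))
hsv=cv2.cvtColor(im,cv2.COLOR_BGR2HSV)
red=((hsv[...,0]<8)|(hsv[...,0]>172))&(hsv[...,1]>180)&(hsv[...,2]>120)
m=box(230,155,270,190)&red; print('pad',rect(P,m),np.round(np.median(P[m],0),4)); 
print('box top',rect(P,box(225,120,290,190),.038,.052))
for n,b in (('tumb',(340,140,390,190)),('jar',(125,130,165,170))): print(n,rect(P,box(*b),.06,.095))
a=cv2.resize(im[190:310,150:450],None,fx=2.6,fy=2.6,interpolation=cv2.INTER_CUBIC); cv2.imwrite('pics/z1.png',a)
i2=cv2.imread('pics/scene0.png'); cv2.imwrite('pics/z2.png',cv2.resize(i2[140:300,120:360],None,fx=3.3,fy=3.3,interpolation=cv2.INTER_CUBIC))
E
```

```text
[[ 0.     0.417  0.909]
 [ 0.     0.909 -0.417]
 [-1.     0.     0.   ]]
cup rim (array([0.4989, 0.005 ]), array([0.0543, 0.0543]), 23.3, 124, array([0.0452, 0.0499, 0.0528]))
dish rim (array([0.477 , 0.1336]), array([0.0443, 0.0687]), 61.9, 184, array([0.0169, 0.0217, 0.0251]))
spat (array([ 0.4934, -0.1358]), array([0.1732, 0.0853]), 1.3, 488, array([0.0043, 0.0112, 0.0166]))
spat handle (array([ 0.4662, -0.1239]), array([0.0163, 0.1024]), 72.5, 264, array([0.0087, 0.0135, 0.0171]))
spat blade (array([ 0.5559, -0.1544]), array([0.0509, 0.0493]), 1.8, 241, array([0.0011, 0.0046, 0.0116]))
lamp rim (array([ 0.4548, -0.3632]), array([0.2216, 0.1548]), 0.6, 1424, array([0.0345, 0.0402, 0.0445]))
tool rim (array([0.4675, 0.3606]), array([0.134 , 0.2218]), 88.7, 858, array([0.0245, 0.0297, 0.0335]))
tool all (array([0.4684, 0.3789]), array([0.2918, 0.2213]), 5.8, 5039, array([0.0032, 0.0068, 0.0319]))
lamp all (array([ 0.4631, -0.3738]), array([0.2304, 0.2898]), 89.4, 5880, array([0.0032, 0.0071, 0.0432]))
pad (array([0.6137, 0.0125]), array([0.0403, 0.0378]), 79.0, 266, array([0.1357, 0.145 , 0.1522])) [0.6125 0.0116 0.145 ]
box top (array([ 0.6916, -0.0049]), array([0.0902, 0.1312]), 77.8, 1028, array([0.041 , 0.0449, 0.0493]))
tumb (array([ 0.6545, -0.2701]), array([0.0683, 0.068 ]), 20.0, 336, array([0.0609, 0.0803, 0.0873]))
jar (array([0.6854, 0.2747]), array([0.0444, 0.0431]), 48.2, 271, array([0.0612, 0.0698, 0.073 ]))
```

View pics/z2.png

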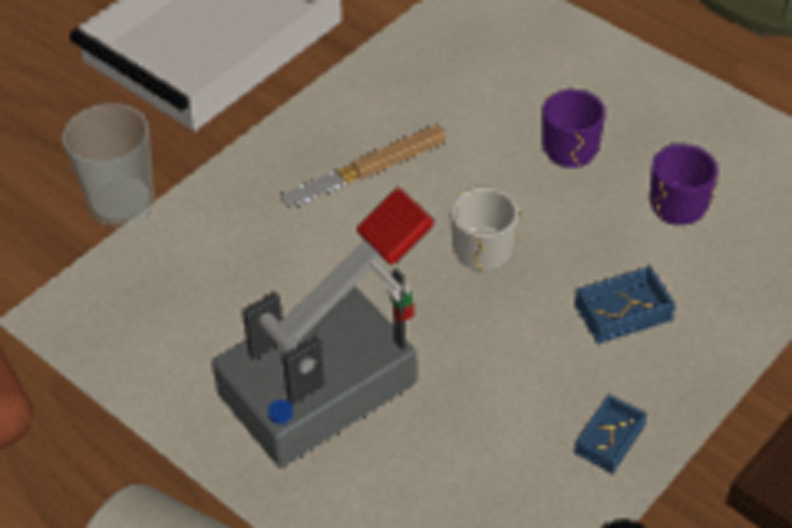

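View pics/z1.png

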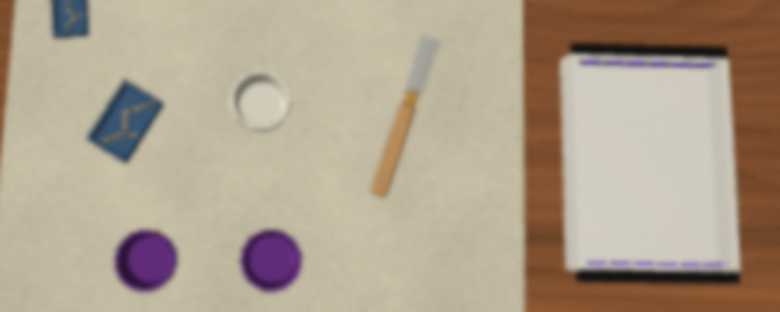

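The cup has no handle, and the geometry is clear. I'll carry the dish to the lamp tray, then the spatula to the tool tray, then the cup. First, a helper that converts a target pose into rows.

```bash
cat >> h.py <<'E'
def plan(x,y,z,jaw=None,n=None):
    s=st(); p=s['position']; M=R.from_rotvec(s['tool_rot']).as_matrix()
    a0=np.degrees(np.arctan2(M[1,1],M[0,1])); 
    da=0 if jaw is None else (jaw-a0+90)%180-90
    D=np.array([x,y,z])-p
    if n is None: 
        n=int(np.ceil(max(np.abs(D[2])/.025,np.hypot(D[0],D[1])/.0245,abs(da)/6)))
    n=max(n,1)
    print('t',round(s['time'],2),'pos',np.round(p,4),'jaw',round(a0,1),'tilt',np.round(M[:,0],3),'D',np.round(D,3),'rows',n,'q7',round(s['joint_positions'][6],2),'F',np.round(s['ft_force'],1),'g',round(s['grip_width'],3))
    rows=[]
    for i in range(n):
        Mi=R.from_rotvec([0,0,np.radians(da*i/n)]).as_matrix()@M
        rows.append([float(round(v,2)) for v in Mi.T@(D/n)/.025])
    yw=round(-da/n/6,2)
    for i in range(0,n,5): print(rows[i:i+5], [yw]*len(rows[i:i+5]))
E
python3 -c "
from h import *
plan(.477,.1336,.14,62)"
```

```text
t 0.6 pos [0.2709 0.5909 0.2226] jaw 65.4 tilt [ 0.  0. -1.] D [ 0.206 -0.457 -0.083] rows 21 q7 -0.06 F [ 0.5 -0.4  1.3] g 1.001
[[0.16, -0.63, 0.72], [0.16, -0.63, 0.72], [0.16, -0.62, 0.72], [0.16, -0.62, 0.73], [0.16, -0.62, 0.73]] [np.float64(0.03), np.float64(0.03), np.float64(0.03), np.float64(0.03), np.float64(0.03)]
[[0.16, -0.62, 0.73], [0.16, -0.62, 0.73], [0.16, -0.61, 0.73], [0.16, -0.61, 0.73], [0.16, -0.61, 0.74]] [np.float64(0.03), np.float64(0.03), np.float64(0.03), np.float64(0.03), np.float64(0.03)]
[[0.16, -0.61, 0.74], [0.16, -0.61, 0.74], [0.16, -0.6, 0.74], [0.16, -0.6, 0.74], [0.16, -0.6, 0.74]] [np.float64(0.03), np.float64(0.03), np.float64(0.03), np.float64(0.03), np.float64(0.03)]
[[0.16, -0.6, 0.75], [0.16, -0.6, 0.75], [0.16, -0.59, 0.75], [0.16, -0.59, 0.75], [0.16, -0.59, 0.75]] [np.float64(0.03), np.float64(0.03), np.float64(0.03), np.float64(0.03), np.float64(0.03)]
[[0.16, -0.59, 0.75]] [np.float64(0.03)]
```

Request:
{"name": "servo_tool", "arguments": {"dp": [[0.16,-0.63,0.73],[0.16,-0.63,0.73],[0.16,-0.63,0.73],[0.16,-0.62,0.73],[0.16,-0.62,0.73]], "yaw": [0.03,0.03,0.03,0.03,0.03]}}

```text
time: 1.1
position: [0.3209, 0.4805, 0.2026]
tool_rot: [0.35, 1.542, -0.349]
ft_force: [-0.4, -0.0, 0.6]
grip_width: 1.0
```

Request:
{"name": "servo_tool", "arguments": {"dp": [[0.16,-0.63,0.73],[0.16,-0.63,0.73],[0.16,-0.63,0.73],[0.16,-0.62,0.73],[0.16,-0.62,0.73]], "yaw": [0.03,0.03,0.03,0.03,0.03]}}

```text
time: 1.6
position: [0.3689, 0.3703, 0.1827]
tool_rot: [0.362, 1.54, -0.361]
ft_force: [0.3, -0.1, -0.8]
grip_width: 1.0
```

Request:
{"name": "servo_tool", "arguments": {"dp": [[0.16,-0.63,0.74],[0.16,-0.62,0.74],[0.16,-0.62,0.74],[0.16,-0.61,0.74],[0.16,-0.61,0.74]], "yaw": [0.03,0.03,0.03,0.03,0.03]}}

```text
time: 2.1
position: [0.4166, 0.2597, 0.1627]
tool_rot: [0.374, 1.538, -0.373]
ft_force: [1.3, -0.3, -0.2]
grip_width: 0.999
```

Request:
{"name": "servo_tool", "arguments": {"dp": [[0.16,-0.6,0.75],[0.16,-0.6,0.75],[0.16,-0.6,0.75],[0.16,-0.6,0.75],[0.16,-0.6,0.75]], "yaw": [0.03,0.03,0.03,0.03,0.03]}}

```text
time: 2.6
position: [0.4648, 0.1497, 0.1427]
tool_rot: [0.387, 1.536, -0.386]
ft_force: [0.5, 0.0, 0.1]
grip_width: 1.002
```

```bash
python3 - <<'E'
from h import *
s,im,d=snap('wrist','w1.png')
P=pts('wrist',d,s)
plan(.477,.1336,.08,62)
m=(d>0)&(P[...,2]>.0165)&(P[...,2]<.028)&(np.hypot(P[...,0]-.477,P[...,1]-.1336)<.06)
if m.sum()>20: print(rect(P,m))
E
```

```text
t 2.65 pos [0.4662 0.1449 0.1422] jaw 61.5 tilt [ 0.001 -0.003 -1.   ] D [ 0.011 -0.011 -0.062] rows 3 q7 0.72 F [ 1.2 -3.4 -0.4] g 1.0
[[0.83, -0.06, 0.2], [0.83, -0.06, 0.2], [0.83, -0.06, 0.2]] [np.float64(-0.03), np.float64(-0.03), np.float64(-0.03)]
(array([0.4766, 0.1335]), array([0.0438, 0.0653]), 62.3, 821, array([0.0169, 0.0206, 0.0221]))
```

View pics/w1.png

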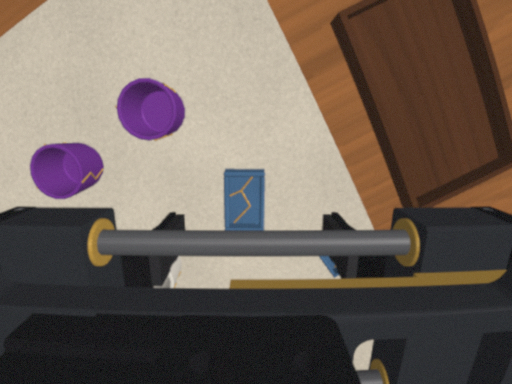

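The wrist view shows the dish centred between the fingers at about (244,200), and its measured position agrees with the top camera. Descending to grasp it.

Request:
{"name": "servo_tool", "arguments": {"dp": [[0.9,-0.09,0.3],[0.9,-0.09,0.3],[0.9,0,0],[0.9,0,0],[0.9,0,0]], "yaw": [-0.05,-0.05,0,0,0]}}

```text
time: 3.15
position: [0.4757, 0.1397, 0.0295]
tool_rot: [0.378, 1.537, -0.378]
ft_force: [0.8, 0.3, -0.2]
grip_width: 1.0
```

Request:
{"name": "servo_tool", "arguments": {"dp": [[0.5,0,0],[0.3,0,0],[0.2,0,0],[0,0,0],[0,0,0]], "yaw": [0,0,0,0,0]}}

```text
time: 3.65
position: [0.4762, 0.1398, 0.0058]
tool_rot: [0.379, 1.536, -0.377]
ft_force: [0.5, -0.5, 0.3]
grip_width: 1.001
```

```bash
python3 -c "
from h import *
plan(.4768,.1335,.005,62)"
```

```text
t 3.65 pos [0.4762 0.1398 0.0058] jaw 62.4 tilt [ 0.001  0.001 -1.   ] D [ 0.001 -0.006 -0.001] rows 1 q7 0.82 F [ 0.5 -0.5  0.3] g 1.001
[[0.03, -0.21, 0.14]] [np.float64(0.06)]
```

Request:
{"name": "servo_tool", "arguments": {"dp": [[0.02,-0.21,0.14],[0,0,0],[0,0,0],[0,0,0],[0,0,0]], "yaw": [0.05,0,0,0,0], "fingers": 0.4, "grip_force": 20}}

```text
time: 4.15
position: [0.4762, 0.1334, 0.0047]
tool_rot: [0.382, 1.537, -0.382]
ft_force: [0.1, -0.6, 0.1]
grip_width: 0.627
```

Request:
{"name": "servo_tool", "arguments": {"dp": [[0,0,0],[0,0,0],[0,0,0],[0,0,0],[0,0,0]], "yaw": [0,0,0,0,0]}}

```text
time: 4.65
position: [0.4762, 0.1333, 0.0046]
tool_rot: [0.382, 1.537, -0.382]
ft_force: [-0.1, 0.6, 0.8]
grip_width: 0.507
```

The opening of 0.507 corresponds to 44 mm, so the dish is held. Lifting.

Request:
{"name": "servo_tool", "arguments": {"dp": [[-0.5,0,0],[-1,0,0],[-1,0,0],[-1,0,0],[-1,0,0]], "yaw": [0,0,0,0,0]}}

```text
time: 5.15
position: [0.4762, 0.1331, 0.1189]
tool_rot: [0.383, 1.536, -0.382]
ft_force: [0.5, -0.3, -0.9]
grip_width: 0.504
```

```bash
python3 -c "
from h import *
plan(.410,-.363,.13,86,n=23)"
```

```text
t 5.15 pos [0.4762 0.1331 0.1189] jaw 62.1 tilt [ 0.001  0.    -1.   ] D [-0.066 -0.496  0.011] rows 23 q7 0.78 F [ 0.5 -0.3 -0.9] g 0.504
[[-0.02, -0.82, 0.3], [-0.02, -0.82, 0.29], [-0.02, -0.83, 0.27], [-0.02, -0.83, 0.26], [-0.02, -0.84, 0.24]] [np.float64(-0.17), np.float64(-0.17), np.float64(-0.17), np.float64(-0.17), np.float64(-0.17)]
[[-0.02, -0.84, 0.23], [-0.02, -0.84, 0.21], [-0.02, -0.85, 0.2], [-0.02, -0.85, 0.18], [-0.02, -0.85, 0.17]] [np.float64(-0.17), np.float64(-0.17), np.float64(-0.17), np.float64(-0.17), np.float64(-0.17)]
[[-0.02, -0.86, 0.15], [-0.02, -0.86, 0.13], [-0.02, -0.86, 0.12], [-0.02, -0.86, 0.1], [-0.02, -0.87, 0.09]] [np.float64(-0.17), np.float64(-0.17), np.float64(-0.17), np.float64(-0.17), np.float64(-0.17)]
[[-0.02, -0.87, 0.07], [-0.02, -0.87, 0.06], [-0.02, -0.87, 0.04], [-0.02, -0.87, 0.02], [-0.02, -0.87, 0.01]] [np.float64(-0.17), np.float64(-0.17), np.float64(-0.17), np.float64(-0.17), np.float64(-0.17)]
[[-0.02, -0.87, -0.01], [-0.02, -0.87, -0.02], [-0.02, -0.87, -0.04]] [np.float64(-0.17), np.float64(-0.17), np.float64(-0.17)]
```

Request:
{"name": "servo_tool", "arguments": {"dp": [[-0.03,-0.82,0.3],[-0.03,-0.82,0.29],[-0.03,-0.83,0.27],[-0.03,-0.83,0.26],[-0.03,-0.84,0.24]], "yaw": [-0.17,-0.17,-0.17,-0.17,-0.17]}}

```text
time: 5.65
position: [0.4615, 0.0243, 0.1217]
tool_rot: [0.312, 1.547, -0.312]
ft_force: [-0.1, -0.6, -1.0]
grip_width: 0.509
```

Request:
{"name": "servo_tool", "arguments": {"dp": [[-0.03,-0.84,0.23],[-0.03,-0.84,0.21],[-0.03,-0.85,0.2],[-0.03,-0.85,0.18],[-0.03,-0.85,0.17]], "yaw": [-0.17,-0.17,-0.17,-0.17,-0.17]}}

```text
time: 6.15
position: [0.447, -0.0834, 0.1254]
tool_rot: [0.243, 1.556, -0.242]
ft_force: [1.0, -0.9, -0.8]
grip_width: 0.507
```

Request:
{"name": "servo_tool", "arguments": {"dp": [[-0.03,-0.86,0.15],[-0.03,-0.86,0.13],[-0.03,-0.86,0.12],[-0.03,-0.86,0.1],[-0.03,-0.87,0.09]], "yaw": [-0.17,-0.17,-0.17,-0.17,-0.17]}}

```text
time: 6.65
position: [0.4321, -0.1911, 0.1291]
tool_rot: [0.173, 1.563, -0.172]
ft_force: [-0.3, -0.3, -0.6]
grip_width: 0.501
```

Request:
{"name": "servo_tool", "arguments": {"dp": [[0,-0.87,0.07],[0,-0.87,0.06],[0,-0.87,0.04],[0,-0.87,0.02],[0,-0.87,0.01]], "yaw": [-0.17,-0.17,-0.17,-0.17,-0.17]}}

```text
time: 7.15
position: [0.417, -0.2988, 0.129]
tool_rot: [0.103, 1.567, -0.102]
ft_force: [1.6, -0.8, -1.1]
grip_width: 0.503
```

```bash
python3 -c "
from h import *
plan(.410,-.363,.13,86)"
```

```text
t 7.15 pos [ 0.417  -0.2988  0.129 ] jaw 82.5 tilt [ 0.001  0.    -1.   ] D [-0.007 -0.064  0.001] rows 3 q7 2.09 F [ 1.6 -0.8 -1.1] g 0.503
[[-0.01, -0.86, 0.02], [-0.01, -0.86, 0.0], [-0.01, -0.86, -0.02]] [np.float64(-0.19), np.float64(-0.19), np.float64(-0.19)]
```

Request:
{"name": "servo_tool", "arguments": {"dp": [[0,-0.86,0],[0,-0.86,0],[0,-0.6,0],[0,0,0],[0,0,0]], "yaw": [-0.1,-0.1,0,0,0]}}

```text
time: 7.65
position: [0.4101, -0.3551, 0.1286]
tool_rot: [0.088, 1.569, -0.087]
ft_force: [0.0, 0.1, -0.8]
grip_width: 0.502
```

```bash
python3 - <<'E'
from h import *
plan(.410,-.363,.013,84)
s,im,d=snap('wrist','w2.png')
P=pts('wrist',d,s)
s,im,d=snap('top','t2.png')
E
```

```text
t 7.65 pos [ 0.4101 -0.3551  0.1286] jaw 83.6 tilt [ 0.     0.001 -1.   ] D [-0.    -0.008 -0.116] rows 5 q7 2.26 F [ 0.   0.1 -0.8] g 0.502
[[0.92, -0.06, 0.01], [0.92, -0.06, 0.01], [0.92, -0.06, 0.01], [0.92, -0.06, 0.01], [0.92, -0.06, 0.01]] [np.float64(-0.01), np.float64(-0.01), np.float64(-0.01), np.float64(-0.01), np.float64(-0.01)]
```

View pics/w2.png

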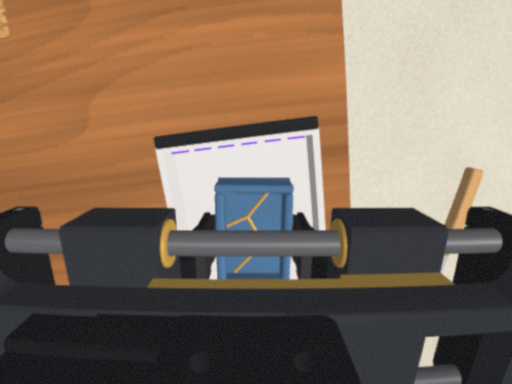

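View pics/t2.png

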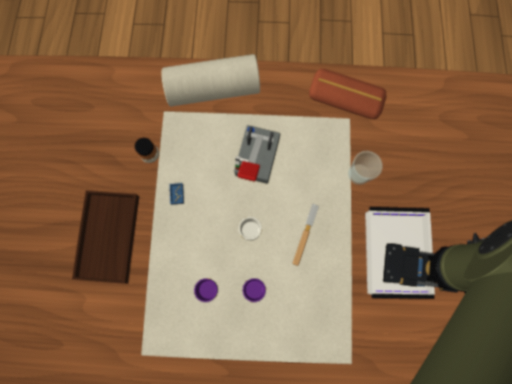

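The dish is held level above the lamp tray, about (253,225) in the wrist view. Lowering it to about 1 mm above the floor.

Request:
{"name": "servo_tool", "arguments": {"dp": [[0.9,-0.16,0],[0.9,-0.16,0],[0.9,0,0],[0.8,0,0],[0.5,0,0]], "yaw": [0,0,0,0,0]}}

```text
time: 8.25
position: [0.4092, -0.3616, 0.0268]
tool_rot: [0.087, 1.571, -0.084]
ft_force: [0.3, -0.0, -1.0]
grip_width: 0.507
```

Request:
{"name": "servo_tool", "arguments": {"dp": [[0.3,0,0],[0.2,0,0],[0.1,0,0],[0,0,0],[0,0,0]], "yaw": [0,0,0,0,0]}}

```text
time: 8.75
position: [0.4097, -0.3639, 0.0139]
tool_rot: [0.086, 1.568, -0.087]
ft_force: [0.9, -0.4, -0.9]
grip_width: 0.503
```

Request:
{"name": "servo_tool", "arguments": {"dp": [[0.06,0,0],[0.05,0,0],[0,0,0],[0,0,0],[0,0,0]], "yaw": [0,0,0,0,0]}}

```text
time: 9.25
position: [0.4093, -0.3636, 0.0106]
tool_rot: [0.087, 1.569, -0.087]
ft_force: [-0.3, 0.7, -0.0]
grip_width: 0.504
```

Request:
{"name": "servo_tool", "arguments": {"dp": [[0,0,0],[0,0,0],[0,0,0],[0,0,0],[0,0,0]], "yaw": [0,0,0,0,0], "fingers": 0.72}}

```text
time: 9.75
position: [0.4093, -0.3635, 0.0105]
tool_rot: [0.087, 1.569, -0.087]
ft_force: [-0.2, 0.1, -0.5]
grip_width: 0.713
```

Request:
{"name": "servo_tool", "arguments": {"dp": [[-0.5,0,0],[-1,0,0],[-1,0,0],[-1,0,0],[-1,0,0]], "yaw": [0,0,0,0,0]}}

```text
time: 10.25
position: [0.4091, -0.3638, 0.125]
tool_rot: [0.087, 1.568, -0.087]
ft_force: [0.7, 0.2, -0.1]
grip_width: 0.717
```

```bash
python3 - <<'E'
from h import *
s,im,d=snap('wrist','w3.png')
P=pts('wrist',d,s)
m=(d>0)&(P[...,2]>.0225)&(P[...,2]<.034)&(np.hypot(P[...,0]-.41,P[...,1]+.363)<.05)
print(rect(P,m))
plan(.4733,-.126,.12,72)
E
```

```text
(array([ 0.4051, -0.3619]), array([0.0464, 0.0825]), 85.5, 1078, array([0.0231, 0.0267, 0.0283]))
t 10.3 pos [ 0.4111 -0.3657  0.1291] jaw 83.6 tilt [ 0.007 -0.003 -1.   ] D [ 0.062  0.24  -0.009] rows 11 q7 2.29 F [ 2.  -2.   2.3] g 0.724
[[0.03, 0.89, 0.13], [0.03, 0.89, 0.11], [0.03, 0.9, 0.09], [0.03, 0.9, 0.08], [0.03, 0.9, 0.06]] [np.float64(0.18), np.float64(0.18), np.float64(0.18), np.float64(0.18), np.float64(0.18)]
[[0.03, 0.9, 0.05], [0.03, 0.9, 0.03], [0.03, 0.9, 0.01], [0.03, 0.9, -0.0], [0.03, 0.9, -0.02]] [np.float64(0.18), np.float64(0.18), np.float64(0.18), np.float64(0.18), np.float64(0.18)]
[[0.03, 0.9, -0.04]] [np.float64(0.18)]
```

View pics/w3.png

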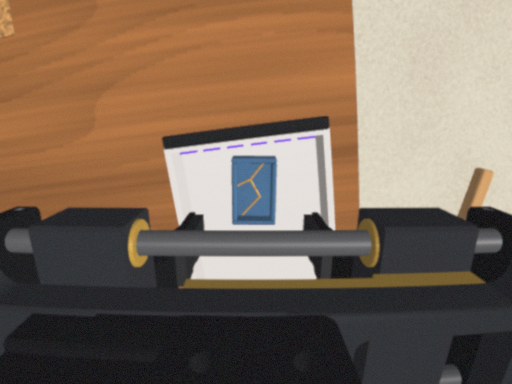

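The dish stands flat in the lamp tray, at about (253,190) in the wrist view. The spatula is next.

Request:
{"name": "servo_tool", "arguments": {"dp": [[0.03,0.89,0.13],[0.03,0.89,0.11],[0.03,0.9,0.09],[0.03,0.9,0.08],[0.03,0.9,0.06]], "yaw": [0.18,0.18,0.18,0.18,0.18]}}

```text
time: 10.8
position: [0.4377, -0.2539, 0.1201]
tool_rot: [0.162, 1.564, -0.162]
ft_force: [-0.6, 0.3, 0.4]
grip_width: 0.722
```

Request:
{"name": "servo_tool", "arguments": {"dp": [[0,0.9,0.05],[0,0.9,0.03],[0,0.9,0.01],[0,0.9,0],[0,0.8,-0.02]], "yaw": [0.18,0.18,0.18,0.18,0.18]}}

```text
time: 11.3
position: [0.4658, -0.1471, 0.1201]
tool_rot: [0.235, 1.557, -0.235]
ft_force: [0.3, -0.5, -0.5]
grip_width: 0.724
```

Request:
{"name": "servo_tool", "arguments": {"dp": [[0,0.5,0],[0,0.3,0],[0,0,0],[0,0,0],[0,0,0]], "yaw": [0.15,0,0,0,0]}}

```text
time: 11.8
position: [0.4712, -0.13, 0.1194]
tool_rot: [0.248, 1.556, -0.248]
ft_force: [-0.0, 0.0, 0.5]
grip_width: 0.722
```

```bash
python3 - <<'E'
from h import *
s,im,d=snap('wrist','w4.png')
P=pts('wrist',d,s)
m=(d>0)&(P[...,2]>.006)&(P[...,2]<.03)&(np.hypot(P[...,0]-.455,P[...,1]+.12)<.08)
print(rect(P,m)); q=P[m]; print(q.min(0),q.max(0))
plan(.4733,-.126,.004,72)
E
```

```text
(array([ 0.4675, -0.1244]), array([0.016 , 0.1022]), 72.4, 1505, array([0.0097, 0.0126, 0.0141]))
[ 0.41718284 -0.145409    0.00854062] [ 0.51674042 -0.1023909   0.01509844]
t 11.85 pos [ 0.4712 -0.1299  0.1194] jaw 71.9 tilt [ 0. -0. -1.] D [ 0.002  0.004 -0.115] rows 5 q7 1.51 F [-0.4  0.6  0.4] g 0.722
[[0.92, 0.04, 0.01], [0.92, 0.04, 0.01], [0.92, 0.04, 0.01], [0.92, 0.04, 0.01], [0.92, 0.04, 0.01]] [np.float64(-0.0), np.float64(-0.0), np.float64(-0.0), np.float64(-0.0), np.float64(-0.0)]
```

View pics/w4.png

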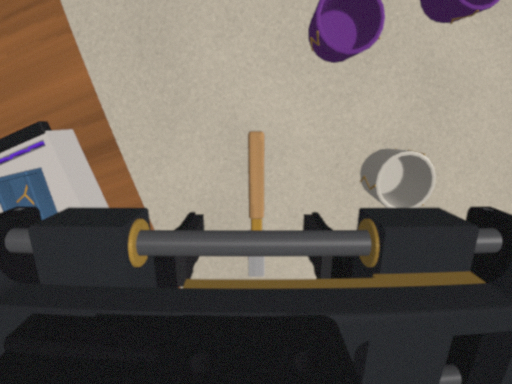

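The spatula handle lies between the fingers, from about (257,130) to (257,215). Descending to grasp it.

Request:
{"name": "servo_tool", "arguments": {"dp": [[0.9,0.1,0.07],[0.9,0.09,0.07],[0.9,0,0],[0.8,0,0],[0.5,0,0]], "yaw": [0,0,0,0,0], "fingers": 0.6}}

```text
time: 12.35
position: [0.4752, -0.126, 0.0179]
tool_rot: [0.247, 1.558, -0.248]
ft_force: [-0.0, 0.3, 0.0]
grip_width: 0.602
```

Request:
{"name": "servo_tool", "arguments": {"dp": [[0.4,0,0],[0.15,0,0],[0,0,0],[0,0,0],[0,0,0]], "yaw": [0,0,0,0,0]}}

```text
time: 12.85
position: [0.477, -0.1256, 0.0063]
tool_rot: [0.247, 1.555, -0.247]
ft_force: [-0.3, 0.5, 0.7]
grip_width: 0.597
```

Request:
{"name": "servo_tool", "arguments": {"dp": [[0.09,0,0],[0,0,0],[0,0,0],[0,0,0],[0,0,0]], "yaw": [0,0,0,0,0], "fingers": 0.08}}

```text
time: 13.35
position: [0.4763, -0.1255, 0.0033]
tool_rot: [0.247, 1.556, -0.247]
ft_force: [-0.4, 0.6, 0.3]
grip_width: 0.232
```

Request:
{"name": "servo_tool", "arguments": {"dp": [[0,0,0],[0,0,0],[0,0,0],[0,0,0],[0,0,0]], "yaw": [0,0,0,0,0]}}

```text
time: 13.85
position: [0.4763, -0.1256, 0.0033]
tool_rot: [0.247, 1.557, -0.247]
ft_force: [-0.1, 0.3, 0.7]
grip_width: 0.182
```

Request:
{"name": "servo_tool", "arguments": {"dp": [[-0.5,0,0],[-1,0,0],[-1,0,0],[-1,0,0],[-1,0,0]], "yaw": [0,0,0,0,0]}}

```text
time: 14.35
position: [0.4762, -0.1256, 0.1176]
tool_rot: [0.247, 1.556, -0.247]
ft_force: [0.6, 0.3, -0.2]
grip_width: 0.182
```

```bash
python3 -c "
from h import *
plan(.4475,.36,.13,89)"
```

```text
t 14.35 pos [ 0.4762 -0.1256  0.1176] jaw 72.0 tilt [ 0.001  0.    -1.   ] D [-0.029  0.486  0.012] rows 20 q7 1.51 F [ 0.6  0.3 -0.2] g 0.182
[[-0.02, 0.91, -0.36], [-0.02, 0.91, -0.34], [-0.02, 0.92, -0.33], [-0.02, 0.92, -0.31], [-0.02, 0.93, -0.3]] [np.float64(-0.14), np.float64(-0.14), np.float64(-0.14), np.float64(-0.14), np.float64(-0.14)]
[[-0.02, 0.93, -0.29], [-0.02, 0.93, -0.27], [-0.02, 0.94, -0.26], [-0.02, 0.94, -0.25], [-0.02, 0.95, -0.23]] [np.float64(-0.14), np.float64(-0.14), np.float64(-0.14), np.float64(-0.14), np.float64(-0.14)]
[[-0.02, 0.95, -0.22], [-0.02, 0.95, -0.2], [-0.02, 0.95, -0.19], [-0.02, 0.96, -0.17], [-0.02, 0.96, -0.16]] [np.float64(-0.14), np.float64(-0.14), np.float64(-0.14), np.float64(-0.14), np.float64(-0.14)]
[[-0.02, 0.96, -0.15], [-0.02, 0.96, -0.13], [-0.02, 0.97, -0.12], [-0.02, 0.97, -0.1], [-0.02, 0.97, -0.09]] [np.float64(-0.14), np.float64(-0.14), np.float64(-0.14), np.float64(-0.14), np.float64(-0.14)]
```

The spatula is held, with an opening of 15.8 mm. Carrying it to the tool tray and keeping clear of the lever.

Request:
{"name": "servo_tool", "arguments": {"dp": [[-0.04,0.91,-0.44],[-0.04,0.91,-0.43],[-0.04,0.92,-0.42],[-0.04,0.92,-0.41],[-0.04,0.93,-0.4]], "yaw": [-0.14,-0.14,-0.14,-0.14,-0.14]}}

```text
time: 14.85
position: [0.458, 0.0002, 0.1217]
tool_rot: [0.19, 1.562, -0.189]
ft_force: [0.4, -0.2, -1.4]
grip_width: 0.178
```

Request:
{"name": "servo_tool", "arguments": {"dp": [[-0.03,0.93,-0.29],[-0.03,0.93,-0.27],[-0.03,0.94,-0.26],[-0.03,0.94,-0.25],[-0.03,0.95,-0.23]], "yaw": [-0.14,-0.14,-0.14,-0.14,-0.14]}}

```text
time: 15.35
position: [0.451, 0.1217, 0.1255]
tool_rot: [0.132, 1.566, -0.131]
ft_force: [-0.2, -0.6, -0.7]
grip_width: 0.182
```

Request:
{"name": "servo_tool", "arguments": {"dp": [[0,0.95,-0.22],[0,0.95,-0.2],[0,0.95,-0.19],[0,0.96,-0.17],[0,0.96,-0.16]], "yaw": [-0.14,-0.14,-0.14,-0.14,-0.14]}}

```text
time: 15.85
position: [0.4441, 0.2441, 0.1247]
tool_rot: [0.074, 1.569, -0.073]
ft_force: [0.5, 0.2, -0.9]
grip_width: 0.182
```

```bash
python3 -c "
from h import *
plan(.4475,.36,.13,89)"
```

```text
t 15.85 pos [0.4441 0.2441 0.1247] jaw 84.6 tilt [ 0.  0. -1.] D [0.003 0.116 0.005] rows 5 q7 0.95 F [ 0.5  0.2 -0.9] g 0.182
[[-0.04, 0.93, -0.06], [-0.04, 0.93, -0.05], [-0.04, 0.93, -0.03], [-0.04, 0.93, -0.02], [-0.04, 0.93, -0.0]] [np.float64(-0.15), np.float64(-0.15), np.float64(-0.15), np.float64(-0.15), np.float64(-0.15)]
```

Request:
{"name": "servo_tool", "arguments": {"dp": [[0,0.95,-0.06],[0,0.95,-0.05],[0,0.95,-0.03],[0,0.9,-0.02],[0,0.8,0]], "yaw": [-0.15,-0.15,-0.15,-0.15,-0.15]}}

```text
time: 16.35
position: [0.4473, 0.3584, 0.1242]
tool_rot: [0.011, 1.571, -0.011]
ft_force: [-0.2, -0.2, 0.0]
grip_width: 0.18
```

Request:
{"name": "servo_tool", "arguments": {"dp": [[0,0,0],[0,0,0],[0,0,0],[0,0,0],[0,0,0]], "yaw": [0,0,0,0,0]}}

```text
time: 16.85
position: [0.4479, 0.3553, 0.1247]
tool_rot: [0.014, 1.571, -0.014]
ft_force: [0.2, 0.3, 0.2]
grip_width: 0.18
```

```bash
python3 - <<'E'
from h import *
s,im,d=snap('wrist','w5.png')
plan(.4475,.36,.0105,89)
snap('scene','s5.png')
E
```

```text
t 16.9 pos [0.4478 0.3554 0.1247] jaw 89.0 tilt [ 0.  0. -1.] D [-0.     0.005 -0.114] rows 5 q7 0.88 F [ 0.1 -0.4 -0.4] g 0.179
[[0.91, 0.04, -0.0], [0.91, 0.04, -0.0], [0.91, 0.04, -0.0], [0.91, 0.04, -0.0], [0.91, 0.04, -0.0]] [np.float64(0.0), np.float64(0.0), np.float64(0.0), np.float64(0.0), np.float64(0.0)]
```

View pics/w5.png

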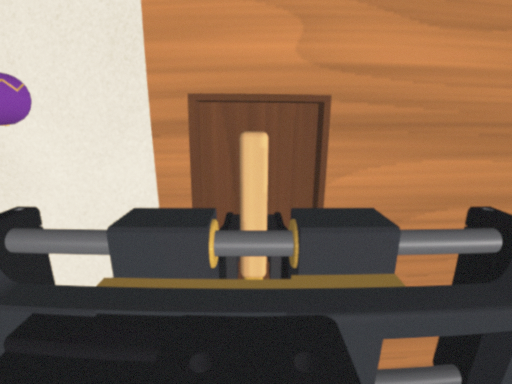

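View pics/s5.png

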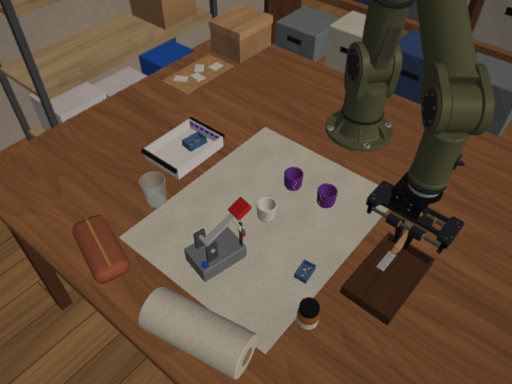

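The spatula is aligned over the tool tray. Lowering it.

Request:
{"name": "servo_tool", "arguments": {"dp": [[0.9,0.1,0],[0.9,0.08,0],[0.9,0,0],[0.8,0,0],[0.5,0,0]], "yaw": [0,0,0,0,0]}}

```text
time: 17.45
position: [0.447, 0.3598, 0.0231]
tool_rot: [0.012, 1.572, -0.014]
ft_force: [-0.1, -0.4, -0.4]
grip_width: 0.179
```

Request:
{"name": "servo_tool", "arguments": {"dp": [[0.3,0,0],[0.2,0,0],[0.05,0,0],[0,0,0],[0,0,0]], "yaw": [0,0,0,0,0]}}

```text
time: 17.95
position: [0.4482, 0.361, 0.0116]
tool_rot: [0.014, 1.57, -0.012]
ft_force: [-0.9, 0.3, -0.8]
grip_width: 0.185
```

Request:
{"name": "servo_tool", "arguments": {"dp": [[0.05,0,0],[0,0,0],[0,0,0],[0,0,0],[0,0,0]], "yaw": [0,0,0,0,0]}}

```text
time: 18.45
position: [0.4477, 0.3606, 0.0096]
tool_rot: [0.013, 1.571, -0.013]
ft_force: [0.4, -0.3, -0.8]
grip_width: 0.181
```

Request:
{"name": "servo_tool", "arguments": {"dp": [[0,0,0],[0,0,0],[0,0,0],[0,0,0],[0,0,0]], "yaw": [0,0,0,0,0], "fingers": 0.5}}

```text
time: 18.95
position: [0.4477, 0.3606, 0.0096]
tool_rot: [0.013, 1.571, -0.013]
ft_force: [-1.0, 0.8, -0.2]
grip_width: 0.48
```

Request:
{"name": "servo_tool", "arguments": {"dp": [[-0.5,0,0],[-1,0,0],[-1,0,0],[-1,0,0],[-1,0,0]], "yaw": [0,0,0,0,0]}}

```text
time: 19.45
position: [0.4478, 0.3606, 0.1242]
tool_rot: [0.013, 1.57, -0.012]
ft_force: [0.5, 0.2, 0.1]
grip_width: 0.503
```

```bash
python3 - <<'E'
from h import *
s,im,d=snap('wrist','w6.png')
P=pts('wrist',d,s)
m=(d>0)&(P[...,2]>.015)&(P[...,2]<.024)&(abs(P[...,0]-.45)<.085)&(abs(P[...,1]-.36)<.04)
print(rect(P,m))
plan(.498,.005,.13,90)
E
```

```text
(array([0.4451, 0.3642]), array([0.0387, 0.1703]), 78.8, 1549, array([0.016 , 0.0186, 0.0201]))
t 19.5 pos [0.45   0.3624 0.1289] jaw 89.1 tilt [ 0.006  0.006 -1.   ] D [ 0.048 -0.357  0.001] rows 15 q7 0.87 F [2.5 1.  3.4] g 0.499
[[-0.01, -0.95, 0.14], [-0.01, -0.95, 0.14], [-0.01, -0.95, 0.14], [-0.01, -0.95, 0.14], [-0.01, -0.95, 0.14]] [np.float64(-0.01), np.float64(-0.01), np.float64(-0.01), np.float64(-0.01), np.float64(-0.01)]
[[-0.01, -0.95, 0.14], [-0.01, -0.95, 0.14], [-0.01, -0.95, 0.14], [-0.01, -0.95, 0.14], [-0.01, -0.95, 0.13]] [np.float64(-0.01), np.float64(-0.01), np.float64(-0.01), np.float64(-0.01), np.float64(-0.01)]
[[-0.01, -0.95, 0.13], [-0.01, -0.95, 0.13], [-0.01, -0.95, 0.13], [-0.01, -0.95, 0.13], [-0.01, -0.95, 0.13]] [np.float64(-0.01), np.float64(-0.01), np.float64(-0.01), np.float64(-0.01), np.float64(-0.01)]
```

View pics/w6.png

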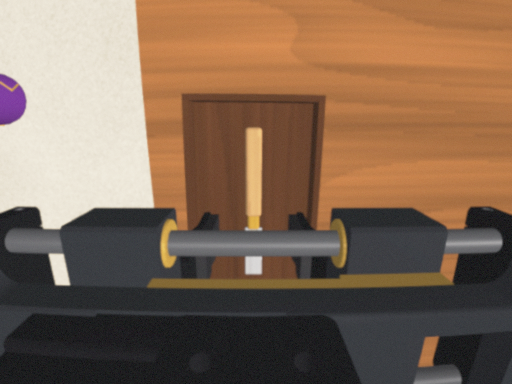

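The spatula lies flat in the tool tray, handle at (254,170). Going to the cup.

Request:
{"name": "servo_tool", "arguments": {"dp": [[-0.01,-0.95,0.14],[-0.01,-0.95,0.14],[-0.01,-0.95,0.14],[-0.01,-0.95,0.14],[-0.01,-0.95,0.14]], "yaw": [0,0,0,0,0], "fingers": 1.0}}

```text
time: 20.0
position: [0.4635, 0.2407, 0.1243]
tool_rot: [0.013, 1.57, -0.012]
ft_force: [0.5, -0.1, -0.1]
grip_width: 0.869
```

Request:
{"name": "servo_tool", "arguments": {"dp": [[0,-0.95,0.14],[0,-0.95,0.14],[0,-0.95,0.14],[0,-0.95,0.14],[0,-0.95,0.14]], "yaw": [0,0,0,0,0]}}

```text
time: 20.5
position: [0.4791, 0.1216, 0.1243]
tool_rot: [0.013, 1.57, -0.012]
ft_force: [0.7, -0.7, 0.2]
grip_width: 0.999
```

Request:
{"name": "servo_tool", "arguments": {"dp": [[0,-0.95,0.13],[0,-0.95,0.13],[0,-0.95,0.13],[0,-0.95,0.13],[0,-0.6,0]], "yaw": [0,0,0,0,0]}}

```text
time: 21.0
position: [0.4905, 0.0102, 0.1243]
tool_rot: [0.014, 1.569, -0.014]
ft_force: [-0.8, -0.1, -1.1]
grip_width: 0.995
```

```bash
python3 - <<'E'
from h import *
s=st(); 
s,im,d=snap('wrist','w7.png')
P=pts('wrist',d,s)
m=(d>0)&(P[...,2]>.046)&(P[...,2]<.055)&(np.hypot(P[...,0]-.498,P[...,1]-.005)<.04)
print(rect(P,m))
plan(.498,.005,.009,90)
E
```

```text
(array([0.4978, 0.0044]), array([0.0518, 0.055 ]), 4.3, 733, array([0.0464, 0.0486, 0.0501]))
t 21.05 pos [0.4903 0.0078 0.1243] jaw 88.8 tilt [ 0.001 -0.001 -1.   ] D [ 0.008 -0.003 -0.115] rows 5 q7 1.5 F [ 0.3 -2.   0.1] g 0.996
[[0.92, -0.02, 0.06], [0.92, -0.02, 0.06], [0.92, -0.02, 0.06], [0.92, -0.02, 0.06], [0.92, -0.02, 0.06]] [np.float64(-0.04), np.float64(-0.04), np.float64(-0.04), np.float64(-0.04), np.float64(-0.04)]
```

View pics/w7.png

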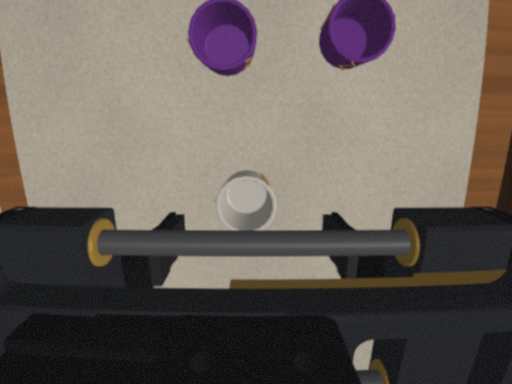

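The white cup is between the fingers at about (247,205). Centring over it and descending.

Request:
{"name": "servo_tool", "arguments": {"dp": [[0.6,-0.06,0.16],[0.9,-0.06,0.15],[0.9,0,0],[0.9,0,0],[0.7,0,0]], "yaw": [0,0,0,0,0]}}

```text
time: 21.55
position: [0.4975, 0.01, 0.0227]
tool_rot: [0.013, 1.571, -0.012]
ft_force: [-0.5, -0.1, 0.0]
grip_width: 0.997
```

Request:
{"name": "servo_tool", "arguments": {"dp": [[0.4,0,0],[0.15,0,0],[0,0,0],[0,0,0],[0,0,0]], "yaw": [0,0,0,0,0]}}

```text
time: 22.05
position: [0.4986, 0.0093, 0.0105]
tool_rot: [0.013, 1.569, -0.012]
ft_force: [-0.0, -0.8, -0.5]
grip_width: 1.001
```

Request:
{"name": "servo_tool", "arguments": {"dp": [[0,-0.2,-0.03],[0,0,0],[0,0,0],[0,0,0],[0,0,0]], "yaw": [0,0,0,0,0], "fingers": 0.45}}

```text
time: 22.55
position: [0.4969, 0.0042, 0.0096]
tool_rot: [0.013, 1.571, -0.013]
ft_force: [-0.8, -0.1, 1.0]
grip_width: 0.631
```

Request:
{"name": "servo_tool", "arguments": {"dp": [[0,0,0],[0,0,0],[0,0,0],[0,0,0],[0,0,0]], "yaw": [0,0,0,0,0]}}

```text
time: 23.05
position: [0.4969, 0.0043, 0.0096]
tool_rot: [0.013, 1.571, -0.013]
ft_force: [-0.7, -0.3, 0.8]
grip_width: 0.617
```

Request:
{"name": "servo_tool", "arguments": {"dp": [[-0.3,0,0],[-0.7,0,0],[-1,0,0],[-1,0,0],[-1,0,0]], "yaw": [0,0,0,0,0]}}

```text
time: 23.55
position: [0.4966, 0.0041, 0.1107]
tool_rot: [0.013, 1.571, -0.013]
ft_force: [-0.1, 0.4, -1.0]
grip_width: 0.616
```

```bash
python3 -c "
from h import *
plan(.505,-.363,.13,88)"
```

```text
t 23.55 pos [0.4966 0.0041 0.1107] jaw 89.1 tilt [-0. -0. -1.] D [ 0.008 -0.367  0.019] rows 15 q7 1.53 F [-0.1  0.4 -1. ] g 0.616
[[-0.05, -0.98, 0.04], [-0.05, -0.98, 0.04], [-0.05, -0.98, 0.04], [-0.05, -0.98, 0.04], [-0.05, -0.98, 0.04]] [np.float64(0.01), np.float64(0.01), np.float64(0.01), np.float64(0.01), np.float64(0.01)]
[[-0.05, -0.98, 0.04], [-0.05, -0.98, 0.05], [-0.05, -0.98, 0.05], [-0.05, -0.98, 0.05], [-0.05, -0.98, 0.05]] [np.float64(0.01), np.float64(0.01), np.float64(0.01), np.float64(0.01), np.float64(0.01)]
[[-0.05, -0.98, 0.05], [-0.05, -0.98, 0.05], [-0.05, -0.98, 0.05], [-0.05, -0.98, 0.05], [-0.05, -0.98, 0.06]] [np.float64(0.01), np.float64(0.01), np.float64(0.01), np.float64(0.01), np.float64(0.01)]
```

Request:
{"name": "servo_tool", "arguments": {"dp": [[-0.05,-0.95,0.04],[-0.05,-0.95,0.04],[-0.05,-0.95,0.04],[-0.05,-0.95,0.04],[-0.05,-0.95,0.04]], "yaw": [0,0,0,0,0]}}

```text
time: 24.05
position: [0.4998, -0.1155, 0.1162]
tool_rot: [0.013, 1.571, -0.012]
ft_force: [0.1, 0.3, -1.4]
grip_width: 0.623
```

Request:
{"name": "servo_tool", "arguments": {"dp": [[-0.05,-0.95,0.04],[-0.05,-0.95,0.04],[-0.05,-0.95,0.04],[-0.05,-0.95,0.04],[-0.05,-0.95,0.04]], "yaw": [0,0,0,0,0]}}

```text
time: 24.55
position: [0.5029, -0.2342, 0.1224]
tool_rot: [0.013, 1.571, -0.012]
ft_force: [0.7, -0.5, -0.4]
grip_width: 0.62
```

Request:
{"name": "servo_tool", "arguments": {"dp": [[-0.05,-0.95,0.04],[-0.05,-0.95,0.04],[-0.05,-0.95,0.04],[-0.05,-0.9,0.04],[0,-0.6,0.04]], "yaw": [0,0,0,0,0]}}

```text
time: 25.05
position: [0.5058, -0.3441, 0.1275]
tool_rot: [0.013, 1.571, -0.014]
ft_force: [-0.3, -0.2, -1.7]
grip_width: 0.618
```

```bash
python3 - <<'E'
from h import *
plan(.505,-.363,.017,88)
s,im,d=snap('wrist','w8.png')
plan(.505,-.363,.017,88)
E
```

```text
t 25.05 pos [ 0.5058 -0.3441  0.1275] jaw 89.0 tilt [-0.    -0.001 -1.   ] D [-0.001 -0.019 -0.11 ] rows 5 q7 2.3 F [-0.3 -0.2 -1.7] g 0.618
[[0.88, -0.15, -0.0], [0.88, -0.15, -0.0], [0.88, -0.15, -0.0], [0.88, -0.15, -0.0], [0.88, -0.15, -0.0]] [np.float64(0.03), np.float64(0.03), np.float64(0.03), np.float64(0.03), np.float64(0.03)]
t 25.1 pos [ 0.5054 -0.3465  0.1275] jaw 88.9 tilt [ 0.    -0.003 -1.   ] D [-0.    -0.017 -0.11 ] rows 5 q7 2.3 F [-0.6 -2.7 -0. ] g 0.616
[[0.88, -0.13, -0.0], [0.88, -0.13, -0.0], [0.88, -0.13, 0.0], [0.88, -0.13, 0.0], [0.88, -0.13, 0.0]] [np.float64(0.03), np.float64(0.03), np.float64(0.03), np.float64(0.03), np.float64(0.03)]
```

View pics/w8.png

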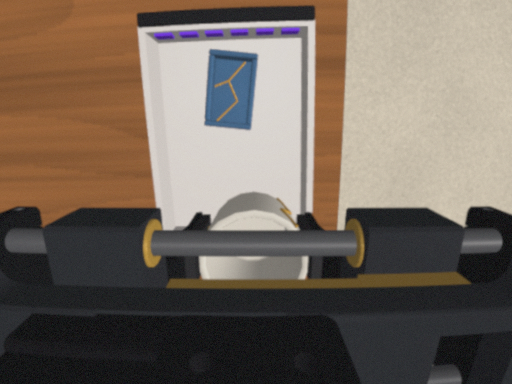

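The cup is upright in the grip over the free half of the lamp tray, and the dish stands at (231,90). Lowering it.

Request:
{"name": "servo_tool", "arguments": {"dp": [[0.3,-0.35,0],[0.9,-0.3,0],[0.9,0,0],[0.9,0,0],[0.7,0,0]], "yaw": [0,0,0,0,0]}}

```text
time: 25.6
position: [0.5057, -0.3568, 0.0324]
tool_rot: [0.013, 1.572, -0.01]
ft_force: [0.7, 0.2, -1.1]
grip_width: 0.619
```

Request:
{"name": "servo_tool", "arguments": {"dp": [[0.35,0,0],[0.2,0,0],[0.1,0,0],[0,0,0],[0,0,0]], "yaw": [0,0,0,0,0]}}

```text
time: 26.1
position: [0.5067, -0.3588, 0.0192]
tool_rot: [0.012, 1.569, -0.013]
ft_force: [0.1, 0.8, -2.3]
grip_width: 0.617
```

Request:
{"name": "servo_tool", "arguments": {"dp": [[0.06,0,0],[0.03,0,0],[0,0,0],[0,0,0],[0,0,0]], "yaw": [0,0,0,0,0]}}

```text
time: 26.6
position: [0.5061, -0.3585, 0.0161]
tool_rot: [0.013, 1.571, -0.013]
ft_force: [-0.9, 0.4, -1.4]
grip_width: 0.617
```

Request:
{"name": "servo_tool", "arguments": {"dp": [[0.02,0,0],[0,0,0],[0,0,0],[0,0,0],[0,0,0]], "yaw": [0,0,0,0,0], "fingers": 0.85}}

```text
time: 27.1
position: [0.5061, -0.3585, 0.0156]
tool_rot: [0.013, 1.571, -0.013]
ft_force: [-0.1, -0.5, -0.9]
grip_width: 0.845
```

Request:
{"name": "servo_tool", "arguments": {"dp": [[-0.4,0,0],[-1,0,0],[-1,0,0],[-1,0,0],[-1,0,0]], "yaw": [0,0,0,0,0]}}

```text
time: 27.6
position: [0.5061, -0.3587, 0.1274]
tool_rot: [0.013, 1.57, -0.013]
ft_force: [0.5, -0.2, -0.4]
grip_width: 0.857
```

Request:
{"name": "servo_tool", "arguments": {"dp": [[-1,0.5,0],[-1,0.9,0],[-0.5,0.9,0],[0,0.9,0],[0,0.9,0]], "yaw": [0,0,0,0,0], "fingers": 0}}

```text
time: 28.1
position: [0.508, -0.2555, 0.1896]
tool_rot: [0.013, 1.568, -0.013]
ft_force: [0.7, 0.2, 0.4]
grip_width: 0.478
```

```bash
python3 - <<'E'
from h import *
s=st();print(s['position'])
s,im,d=snap('scene','s9.png')
s,im,d=snap('top','t9.png')
P=pts('top',d)
m=(d>0)&(P[...,2]>.05)&(P[...,2]<.062)&(np.hypot(P[...,0]-.505,P[...,1]+.36)<.04)
if m.sum()>10: print(rect(P,m))
hsv=cv2.cvtColor(im[:,:,::-1].copy(),cv2.COLOR_BGR2HSV)
red=((hsv[...,0]<8)|(hsv[...,0]>172))&(hsv[...,1]>180)&(hsv[...,2]>120)
for b in [red]:
    mm=b.copy(); mm[:150]=0; mm[190:]=0; mm[:,:230]=0; mm[:,272:]=0; mm&=d>0
    print(rect(P,mm), np.median(P[mm],0))
    q=P[mm]; q=q[q[:,2]>.12]; c=q.mean(0); u,sv,v=np.linalg.svd(q-c); print(c,v[2],np.degrees(np.arccos(abs(v[2,2]))))
E
```

```text
[ 0.50797866 -0.25554847  0.18958966]
(array([ 0.4988, -0.3351]), array([0.0357, 0.0087]), 19.2, 28, array([0.0504, 0.0548, 0.0571]))
(array([0.6135, 0.0125]), array([0.0408, 0.038 ]), 78.3, 267, array([0.1355, 0.1451, 0.1522])) [0.61226242 0.01149704 0.14508037]
[0.61219706 0.01155205 0.1445632 ] [-0.36788091  0.07828548 -0.92657165] 22.093447886395786
```

View pics/s9.png

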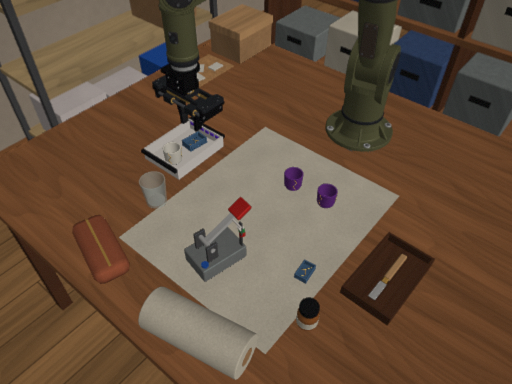

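View pics/t9.png

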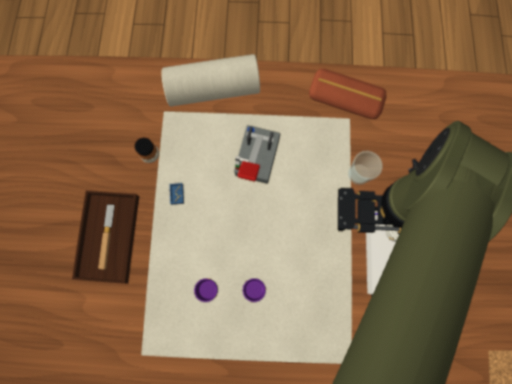

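Everything is in place: cup and dish upright in the lamp tray, spatula in the tool tray at (105,237) in the top view. The lever is released, with its pad at about (0.618,0.011,0.142). Next I'll move above the pad with the fingers shut.

```bash
python3 -c "
from h import *
plan(.608,.013,.175,77.8)"
```

```text
t 28.2 pos [ 0.5088 -0.2523  0.1888] jaw 89.4 tilt [ 0.002  0.003 -1.   ] D [ 0.099  0.265 -0.014] rows 12 q7 2.09 F [ 0.2  0.5 -0.4] g 0.387
[[0.05, 0.89, 0.32], [0.05, 0.89, 0.31], [0.05, 0.9, 0.29], [0.05, 0.9, 0.28], [0.05, 0.91, 0.26]] [np.float64(0.16), np.float64(0.16), np.float64(0.16), np.float64(0.16), np.float64(0.16)]
[[0.05, 0.91, 0.25], [0.05, 0.92, 0.23], [0.05, 0.92, 0.21], [0.05, 0.92, 0.2], [0.05, 0.93, 0.18]] [np.float64(0.16), np.float64(0.16), np.float64(0.16), np.float64(0.16), np.float64(0.16)]
[[0.05, 0.93, 0.17], [0.05, 0.93, 0.15]] [np.float64(0.16), np.float64(0.16)]
```

Request:
{"name": "servo_tool", "arguments": {"dp": [[0,0.89,0.32],[0,0.89,0.31],[0,0.9,0.29],[0,0.9,0.28],[0,0.91,0.26]], "yaw": [0.16,0.16,0.16,0.16,0.16]}}

```text
time: 28.7
position: [0.55, -0.1462, 0.1887]
tool_rot: [0.08, 1.568, -0.081]
ft_force: [0.1, -0.2, 0.1]
grip_width: 0.018
```

Request:
{"name": "servo_tool", "arguments": {"dp": [[0,0.91,0.25],[0,0.92,0.23],[0,0.92,0.21],[0,0.92,0.2],[0,0.8,0.18]], "yaw": [0.16,0.16,0.16,0.16,0.16]}}

```text
time: 29.2
position: [0.5916, -0.0383, 0.1886]
tool_rot: [0.145, 1.565, -0.145]
ft_force: [0.5, -0.0, 0.2]
grip_width: 0.008
```

Request:
{"name": "servo_tool", "arguments": {"dp": [[0,0.5,0.1],[0,0.1,0.1],[0,0,0],[0,0,0],[0,0,0]], "yaw": [0.16,0.16,0,0,0]}}

```text
time: 29.7
position: [0.5985, -0.0262, 0.1882]
tool_rot: [0.172, 1.564, -0.172]
ft_force: [0.1, 0.5, 0.1]
grip_width: 0.007
```

```bash
python3 - <<'E'
from h import *
plan(.608,.013,.155,77.8)
s,im,d=snap('wrist','w10.png')
P=pts('wrist',d,s)
hsv=cv2.cvtColor(im,cv2.COLOR_RGB2HSV)
red=((hsv[...,0]<8)|(hsv[...,0]>172))&(hsv[...,1]>180)&(hsv[...,2]>100)&(d>0)&(P[...,2]>.1)
if red.sum()>20: print(rect(P,red)); q=P[red]; print(q.mean(0))
s,im,d=snap('top','t10.png');P=pts('top',d)
m=np.zeros(d.shape,bool); m[195:300,360:440]=1; m&=d>0
for lo,hi,c in ((.05,.062,(.505,-.36)),(.0225,.034,(.41,-.363))):
    k=m&(P[...,2]>lo)&(P[...,2]<hi)&(np.hypot(P[...,0]-c[0],P[...,1]-c[1])<.045); 
    if k.sum()>10: print(rect(P,k))
E
```

```text
t 29.7 pos [ 0.5985 -0.0262  0.1882] jaw 77.5 tilt [ 0. -0. -1.] D [ 0.01   0.039 -0.033] rows 2 q7 1.47 F [0.1 0.5 0.1] g 0.007
[[0.66, 0.81, 0.02], [0.66, 0.81, 0.02]] [np.float64(-0.03), np.float64(-0.03)]
(array([0.6007, 0.0133]), array([0.0393, 0.0122]), 77.8, 826, array([0.143 , 0.1484, 0.1505]))
[0.60008304 0.01334632 0.14792764]
(array([ 0.5068, -0.3568]), array([0.0548, 0.0555]), 53.2, 136, array([0.0504, 0.0547, 0.0591]))
(array([ 0.4098, -0.3618]), array([0.0445, 0.0673]), 82.6, 208, array([0.0229, 0.0272, 0.0302]))
```

View pics/w10.png

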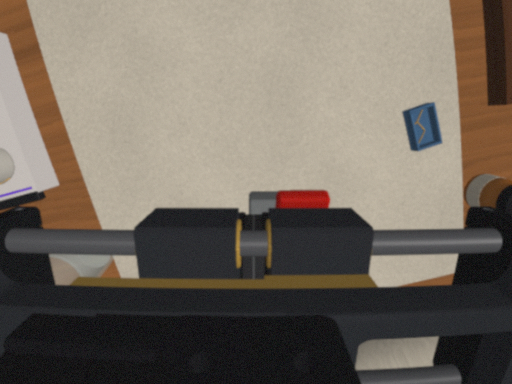

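View pics/t10.png

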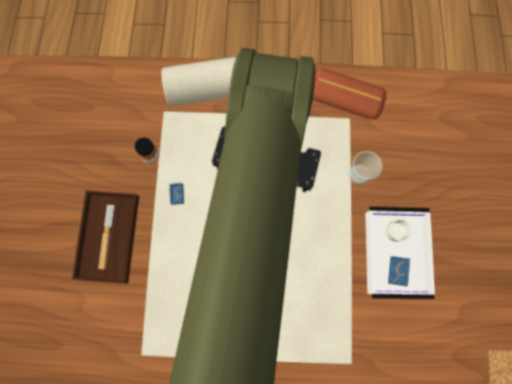

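The cup reads (0.507,-0.357) and the dish (0.410,-0.362), both upright. The pad's centre line is at y≈0.013. Moving over the pad.

Request:
{"name": "servo_tool", "arguments": {"dp": [[0,0.8,0.02],[0.3,0.8,0.02],[0.5,0.2,0],[0.3,0,0],[0,0,0]], "yaw": [0,0,0,0,0]}}

```text
time: 30.3
position: [0.6079, 0.0184, 0.1583]
tool_rot: [0.169, 1.568, -0.172]
ft_force: [-0.7, -1.0, -0.2]
grip_width: 0.005
```

```bash
python3 -c "
from h import *
plan(.609,.013,.13,77.8)"
```

```text
t 30.3 pos [0.6079 0.0184 0.1583] jaw 77.5 tilt [-0.004 -0.001 -1.   ] D [ 0.001 -0.005 -0.028] rows 2 q7 1.41 F [-0.7 -1.  -0.2] g 0.005
[[0.57, -0.1, 0.05], [0.57, -0.1, 0.05]] [np.float64(-0.02), np.float64(-0.02)]
```

Now pressing in small steps.

Request:
{"name": "servo_tool", "arguments": {"dp": [[0.2,-0.2,0.08],[0.3,0,0],[0.3,0,0],[0.2,0,0],[0,0,0]], "yaw": [0,0,0,0,0]}}

```text
time: 30.8
position: [0.6101, 0.0133, 0.135]
tool_rot: [0.17, 1.564, -0.171]
ft_force: [-0.9, -1.9, 2.3]
grip_width: 0.005
```

Request:
{"name": "servo_tool", "arguments": {"dp": [[0.2,0,0],[0.1,0,0],[0,0,0],[0,0,0],[0,0,0]], "yaw": [0,0,0,0,0]}}

```text
time: 31.3
position: [0.6103, 0.0139, 0.1283]
tool_rot: [0.171, 1.564, -0.17]
ft_force: [-1.0, -0.3, 4.5]
grip_width: 0.008
```

```bash
python3 -c "
from h import *
plan(.608,.013,.114,77.8)
s,im,d=snap('scene','s11.png')
cv2.imwrite('pics/z11.png',cv2.resize(im[170:290,160:290,::-1],None,fx=4.5,fy=4.5,interpolation=cv2.INTER_CUBIC))
"
```

```text
t 31.3 pos [0.6103 0.0139 0.1283] jaw 77.6 tilt [ 0.  0. -1.] D [-0.002 -0.001 -0.014] rows 1 q7 1.43 F [-1.  -0.3  4.5] g 0.008
[[0.57, -0.06, -0.08]] [np.float64(-0.04)]
```

View pics/z11.png

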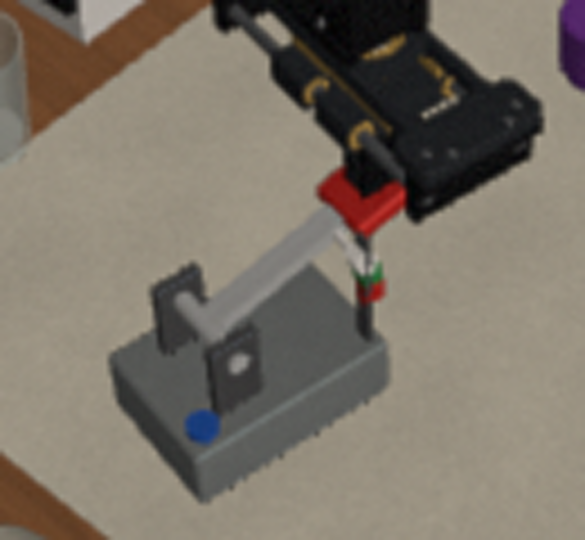

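Fingers are on the pad and the pin is in the white, just above the green; the force is 4.5 N. Geometry puts the angle at about 0.16 rad. Going to about 0.27 rad, z≈0.1145.

Request:
{"name": "servo_tool", "arguments": {"dp": [[0.2,0,0],[0.2,0,0],[0.1,0,0],[0.05,0,0],[0,0,0]], "yaw": [0,0,0,0,0]}}

```text
time: 31.85
position: [0.6098, 0.0143, 0.1141]
tool_rot: [0.171, 1.565, -0.17]
ft_force: [-1.7, 0.4, 5.9]
grip_width: 0.007
```

```bash
python3 -c "
from h import *
s,im,d=snap('scene','s12.png')
plan(.608,.013,.114,77.8)
cv2.imwrite('pics/z12.png',cv2.resize(im[170:290,160:290,::-1],None,fx=4.5,fy=4.5,interpolation=cv2.INTER_CUBIC))
"
```

```text
t 31.9 pos [0.6098 0.0143 0.1142] jaw 77.6 tilt [-0.001  0.001 -1.   ] D [-0.002 -0.001 -0.   ] rows 1 q7 1.43 F [-2.6  0.5  5.1] g 0.006
[[0.01, -0.07, -0.06]] [np.float64(-0.04)]
```

View pics/z12.png

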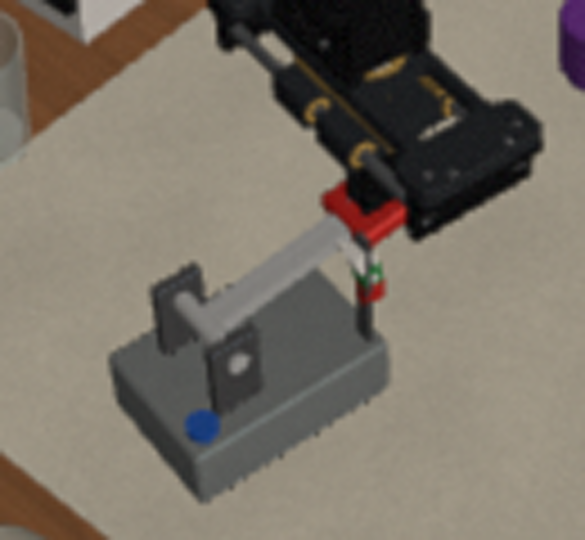

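The pin is in the green and the force is about 6 N, as expected half-way. Holding.

Request:
{"name": "servo_tool", "arguments": {"dp": [[0,0,0],[0,0,0],[0,0,0],[0,0,0],[0,0,0]], "yaw": [0,0,0,0,0]}}

```text
time: 32.4
position: [0.6099, 0.0143, 0.1144]
tool_rot: [0.171, 1.565, -0.17]
ft_force: [-2.3, 0.8, 5.8]
grip_width: 0.008
```

Request:
{"name": "servo_tool", "arguments": {"dp": [[0,0,0],[0,0,0],[0,0,0],[0,0,0],[0,0,0]], "yaw": [0,0,0,0,0]}}

```text
time: 32.9
position: [0.6099, 0.0142, 0.1144]
tool_rot: [0.171, 1.565, -0.17]
ft_force: [-2.9, 0.2, 5.7]
grip_width: 0.009
```

Request:
{"name": "servo_tool", "arguments": {"dp": [[0,0,0],[0,0,0],[0,0,0],[0,0,0],[0,0,0]], "yaw": [0,0,0,0,0]}}

```text
time: 33.4
position: [0.6099, 0.0143, 0.1144]
tool_rot: [0.171, 1.565, -0.17]
ft_force: [-3.2, 0.6, 5.7]
grip_width: 0.007
```

Request:
{"name": "servo_tool", "arguments": {"dp": [[0,0,0],[0,0,0],[0,0,0],[0,0,0],[0,0,0]], "yaw": [0,0,0,0,0]}}

```text
time: 33.9
position: [0.6099, 0.0143, 0.1143]
tool_rot: [0.171, 1.565, -0.17]
ft_force: [-1.8, 1.2, 5.3]
grip_width: 0.006
```

Request:
{"name": "servo_tool", "arguments": {"dp": [[0,0,0],[0,0,0],[0,0,0],[0,0,0],[0,0,0]], "yaw": [0,0,0,0,0]}}

```text
time: 34.4
position: [0.6099, 0.0142, 0.1143]
tool_rot: [0.171, 1.565, -0.17]
ft_force: [-2.5, 0.7, 6.8]
grip_width: 0.006
```

Request:
{"name": "servo_tool", "arguments": {"dp": [[0,0,0],[0,0,0],[0,0,0],[0,0,0],[0,0,0]], "yaw": [0,0,0,0,0]}}

```text
time: 34.9
position: [0.6099, 0.0142, 0.1144]
tool_rot: [0.171, 1.565, -0.17]
ft_force: [-2.4, 0.5, 5.7]
grip_width: 0.006
```

```bash
python3 -c "
from h import *
s,im,d=snap('scene','s13.png')
plan(.608,.013,.114,77.8)
cv2.imwrite('pics/z13.png',cv2.resize(im[100:340,130:450,::-1],None,fx=2.4,fy=2.4,interpolation=cv2.INTER_CUBIC))
"
```

```text
t 34.95 pos [0.6099 0.0143 0.1143] jaw 77.6 tilt [-0.001  0.001 -1.   ] D [-0.002 -0.001 -0.   ] rows 1 q7 1.43 F [-2.8  0.2  5.2] g 0.006
[[0.01, -0.07, -0.06]] [np.float64(-0.04)]
```

View pics/z13.png

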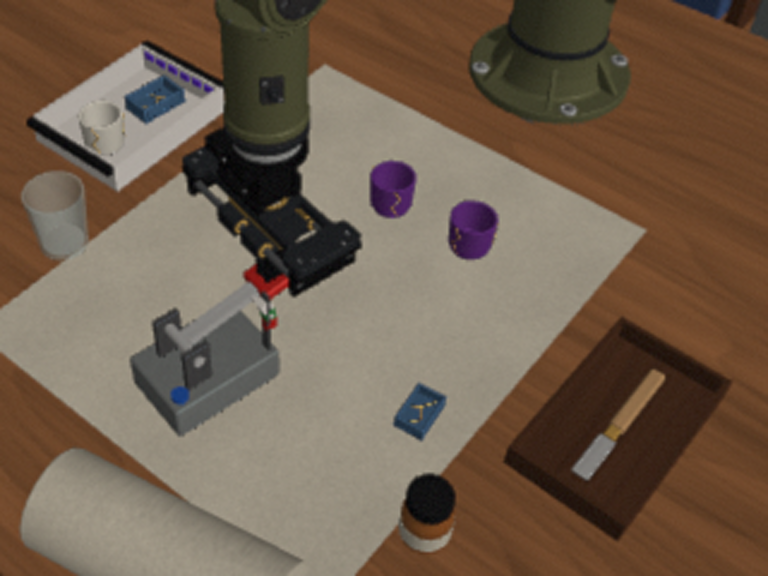

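The picture shows the cup (102,125) and dish (155,97) upright in the lamp tray and the spatula flat in the tool tray (620,425). The pin (268,318) is in the green. The lever has been held for 3 s, so I'm handing in.

```bash
python3 -c "
from h import *
ctrl.close_job(); s=st(); print(s['time'],s['position'],s['ft_force'])"
```

```text
the job is handed in; nothing more can be done
the job is handed in; nothing more can be done
```

The job is handed in. The dish and then the cup went upright onto the lamp tray floor, with the spatula laid flat in the tool tray in between. I then pressed the lever with the shut fingers into the green and held it there, finishing while still holding.

**Trays:** The top camera put the cup at (0.507, -0.357) and the dish at (0.410, -0.362), both at floor height and upright. Pictures showed the spatula inside the tool tray and the tumbler and glue jar not visibly moved. I did not re-measure the tumbler and jar.

**Lever:** It held steady for about 3 s with an upward force of about 5.7 N, close to the 6 N expected half-way. The fingertip height of 0.114 m works out to about 0.27 rad, and the pin showed in the green. I could not read the lever angle directly, so it rests on that geometry, the force and the picture.

**Checks that disagreed:** Two wrist-camera box fits were oversized: the dish after placing, and the spatula in its tray, where the fit probably took in the tray walls. The dish agreed when re-measured from above. The spatula I confirmed by eye only. Reading the state after hand-in was refused, so my last numbers are from just before it, at 34.95 s.

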